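# Change over the parts trays

### The arm

A 6-joint arm with a two-finger parallel gripper is mounted at the origin on a cart in front of the work surface, level with it; the furniture and walls round the work are solid. World frame = base frame: x ahead of the robot, y to its left, z up, the work surface at z = 0. Lengths are in m, angles in rad, forces in N, time in s.
With the tool pointing down it reaches from about 0.375 to 0.9 m from the base axis. Payload 3.1 kg.
Tool frame: the origin (TCP) lies at the very end of the fingers, on their centre line; the grasp point (between the pads) lies 19 mm behind it (hold_point_z is the distance from the TCP to the grasp point, in m); z points along the fingers, x is the direction in which the jaws open and shut, and the axes are right-handed (so a half turn about z gives the same grasp; the last joint's range is limited). The gripper opens to 87 mm and grips with 3 to 60 N. Pads are 19 mm wide; open, the fingers measure 117 mm over their backs; the gripper's body (75 mm by 190 mm) begins 51 mm behind the grasp point.
Start: joints at [1.157, 0.527, 1.433, -0, 1.181, -0.178], TCP at [0.146, 0.608, 0.201] pointing down, gripper open.
Joint ranges: [-3.08, 3.08], [-0.75, 2.2], [0.22, 2.44], [-1.43, 4.57], [0, 2.65], [-2.85, 2.85]. Speed limits (rad/s): [2.79, 2.79, 3.14, 3.14, 3.14, 3.14].

### API

Orientations are given as a unit quaternion [x, y, z, w].
In Python, from rig import * gives the robot as it stands.
- The arm moves only by the tool carry_out, never from a script. Its argument "deltas" is a list of rows, each a list of 7 numbers: the closure, from -1 (fully open) to 1 (shut), then the shift along the tool's x, y, z in units of 25 mm (1.0 is 25 mm), then the turn, a rotation vector about the tool's x, y, z in degrees. In form: [[jaw, x, y, z, rx, ry, rz], ...]. A call has 1 to 8 rows; each row is the pose to reach, as a shift and turn from the pose commanded when the call began, along the tool's axes at that moment; what a row does not reach only later rows make up. A row lasts 1/10 s, in which the tool goes at most 50 mm and 8.59 degrees, less where a joint would pass 70% of its speed; a pose out of reach is approached as far as the arm can. A call with a gripper value outside its range is refused whole. The fingers move at their own pace and stop on an object; "force" is the grip in N (left out, the last holds). Time passes only in rows, so rows that repeat a pose let the fingers close. It gives the time, the measured TCP pose, the force and the opening at its end, in the units of the state.
- get_obs(): the state, without advancing time (a new reading comes with each control period).
- camera(name): name is "scene" or "top" or "wrist"; returns (picture, depth): 400x640x3 uint8, red, green, blue; 400x640 float32, m along the optical axis (not along the pixel's ray), 0 where there is no reading.
- camera_info(name): a dict with "mtx" (3x3 intrinsics, pixels), "dist_coeffs" ([k1, k2, p1, p2, k3] as OpenCV has them; the pictures are not rectified), "origin" and "rotation" of the camera in the world. Camera axes: x right, y down, z forward; pixel columns grow to the right and rows downward; lengths in m; the calibration is good to about 2 mm. A picture is of the moment at which its call begins: read the wrist's pose just before it. camera_info takes no time and is no camera call; for the wrist camera it gives the pose at the moment of the call.
- hand_in(): hands the job in, once; it reports no verdict.
Trained networks look in the newest picture that a camera, given by its name, has taken for a name from the list of things; names that differ only in an ending like _2 or _b are one class to them, and where a whole thing is asked for, a point or a joint stands for the part that bears it (a point fixed in the world has none). Each returns a list of dicts, best first, with "score" (0 to 1); they miss things now and then, are a little off and sometimes report something else, mostly with a low value. They report only what shows in the picture. A call takes as long as a camera call.
- spot_in(camera, target): "pixel" ([row, column] in pixels, amid what is visible of it).
The state is a dict: "time": time; "q": joint angles; "joint_velocities": joint speeds; "joint_torque": joint torques, N m; "position": TCP position; "tool_rot": TCP orientation; "ft_force": force on the tool from outside, world axes, zero at the start; "moment": the same for the moment, N m; "grip_width": finger opening in m.
Only numpy, scipy, OpenCV 4.12 (cv2) and the standard library are available. Lean on these libraries where they do the work, as an engineer would, in place of code of your own. Each camera call takes 0.05 s, during which the arm holds its last target.

### The job

The empty yellow tray was left sticking out: push it fully home. Then hook a fingertip behind the front lip of the red tray and draw it gently out to its stop, so that the nuts in it can be got at. Use only the fingertips or the outside of the fingers: pinch and lift nothing, and leave the blue tray shut, the nuts in the red tray and the loose things round about as they are.

Things in the scene. Friction and masses are not known exactly. Their poses are not given: they have to be found in the camera images.
- red_unit: grey steel housing of the red tray, one of three like units fixed on the bench about 150 mm apart, in any order, a little askew: 90 mm wide, base 158 mm long, flat hood 50 mm high over its rear 89 mm. Origin on the bench, 50 mm behind the hood's front edge; x points to its back, y to the left. The tray (open above, 76 mm wide, 142 mm long) slides out frontwards, along -x, on level rails
- red_lip (a point): middle of the top edge of the red tray's front lip; x along the rail, inwards, y to the left. The lip is an upright plate over the tray's width, 4 mm thick, 36 mm high, top edge 44 mm above the bench. Behind it an empty finger well, always open above: 62 mm along x, 70 mm across, floor 33 mm below this point; then a 26 mm high partition and the parts bin, under the hood when shut
- yellow_lip (a point): middle of the top edge of the yellow tray's front lip; x along the rail, inwards, y to the left. Same unit, same sizes as the red one; its bin is empty and it stands partly drawn out.
- blue_lip (a point): middle of the top edge of the blue tray's front lip; x along the rail, inwards, y to the left. Same unit, same sizes; shut, stays shut; a loose tape measure (76x79x33 mm) lies on its hood.
- red_tray (a joint): how far the red tray is drawn out, m: 0 fully home, 0.070 out at its stop; it stays where it is left and moves with about 1.5 N plus 6 N per m/s
- yellow_tray (a joint): how far the yellow tray is drawn out, m: 0 fully home, 0.070 out at its stop; as stiff as the red one
- blue_tray (a joint): how far the blue tray is drawn out, m: 0 fully home
- red_bin (a point): centre of the floor of the red tray's bin (70 mm along x and y), 11 mm above the bench, moving with the tray; x inwards, y left
- nut_a: rusty hex nut 34x30x14 mm, loose in the red tray's bin; origin in its underside
- nut_b: grey hex nut 28x24x11 mm, loose in the red tray's bin; origin in its underside
- tape_measure: yellow and black tape measure 76x79x33 mm, loose on the blue unit's hood; origin in its underside
- paint_marker: red and white marker 132 mm long, 18 mm thick, loose on the bench behind the units; origin in its underside
- pipe_nipple: grey threaded pipe 80 mm long, 27 mm thick, lying loose at the right; origin in its underside
- weld_magnet: red triangular welding magnet 75x85x15 mm, loose at the right; origin in its underside

How it is judged:
On the way, in this order (a step that is already met when the one before it is completed fails the run):
1. the yellow tray is pushed home while the red one is still shut (value of joint yellow_tray below 0.006 m and value of joint red_tray below 0.015 m), for 0.2 s.
2. the red tray is drawn out to its stop (value of joint red_tray above 0.063 m), for 0.2 s.
At the end, for the whole second after the job is handed in: the yellow tray is home (within 6 mm), the red tray is out (within 7 mm of its 70 mm stop) and at rest, the blue tray is shut (within 8 mm), both nuts lie in the red tray's bin (value of joint yellow_tray below 0.006 m and value of joint red_tray above 0.063 m and value of joint blue_tray below 0.008 m and velocity of joint red_tray between -0.01 and 0.01 m/s and x of nut_a in the frame of red_bin between -0.037 and 0.037 m and y of nut_a in the frame of red_bin between -0.037 and 0.037 m and x of nut_b in the frame of red_bin between -0.037 and 0.037 m and y of nut_b in the frame of red_bin between -0.037 and 0.037 m and height (world z) of each of nut_a, nut_b below 0.022 m); the robot touches nothing.
It fails at once if a nut is lifted out of the red tray (height (world z) of any of nut_a, nut_b above 0.035 m).
It fails at once if the red tray is opened while the yellow one still stands out (value of joint red_tray above 0.02 m and value of joint yellow_tray above 0.015 m).
It fails at once if the blue tray is drawn out (value of joint blue_tray above 0.015 m).
It fails at once if a tray is pinched, wrenched or rammed (more than 40 N from the fingers) (contact force between the fingers and red_tray above 40 N or contact force between the fingers and yellow_tray above 40 N or contact force between the fingers and blue_tray above 40 N).
It fails at once if a loose thing round about is lifted, carried or shoved more than 20 mm (distance of any of tape_measure, paint_marker, pipe_nipple, weld_magnet from where it was at the start of the episode above 0.02 m).
It also fails if it takes over 38 s, if anything falls off the work surface, if the arm or the gripper's body presses on something with over 40 N, if the wrist force passes 120 N, or if a joint passes its speed limit or range.

## Working session

There is one attempt and no reset: what is moved stays moved. The work goes in short steps, Python scripts to look and compute and a tool call to move; the robot and the scene stay as the last step left them, time stands still between calls to the robot, and variables do not carry over. Pictures are saved under pics/ and viewed, and the job is handed in when it is done.

Besides the shell and the picture viewer there is one more tool, called after "Call:" as a command line: name --pt "numbers of a row" for each row, then --argument value for the rest. carry_out: Moves the arm, as the interface text tells. Its arguments: {"type":"object","properties":{"deltas":{"type":"array"},"force":{"type":"number"}},"required":["deltas"]}

```bash
mkdir -p pics
cat > h.py <<'E'
from rig import *
import numpy as np, cv2
def snap(c,fn):
    p,d=camera(c); cv2.imwrite('pics/'+fn+'.png',p[:,:,::-1]); np.save('pics/'+fn+'.npy',d); return p,d
def ray(c,px,info=None):
    i=info or camera_info(c); r,cc=px
    u=cv2.undistortPoints(np.array([[[cc,r]]],float),np.array(i['mtx']),np.array(i['dist_coeffs']))[0,0]
    R=np.array(i['rotation']); return np.array(i['origin']),R@np.array([u[0],u[1],1])
def atz(c,px,z,info=None):
    o,v=ray(c,px,info); return o+v*(z-o[2])/v[2]
def atd(c,px,d,info=None):
    o,v=ray(c,px,info); return o+v*d
E
python3 - <<'E'
from h import *
for c in ('scene','top'):
    p,d=snap(c,c+'1')
    print(c,camera_info(c)['origin'])
    for t in ('red_lip','yellow_lip','blue_lip','red_unit'):
        for s in spot_in(c,t)[:2]:
            r,q=[int(round(x)) for x in s['pixel']]
            print(t,s['score'],r,q,atd(c,(r,q),d[r,q]).round(4))
print(get_obs())
E
```

```text
scene [ 0.06424724 -0.73833974  0.92786839]Traceback (most recent call last):
  File "<stdin>", line 8, in <module>
  File "h.py", line 12, in atd
    o,v=ray(c,px,info); return o+v*d
        ~~~^^^^^^^^^^^
  File "h.py", line 8, in ray
    R=np.array(i['rotation']); return np.array(i['origin']),R@np.array([u[0],u[1],1])
                                                            ~^~~~~~~~~~~~~~~~~~~~~~~~
ValueError: matmul: Input operand 1 has a mismatch in its core dimension 0, with gufunc signature (n?,k),(k,m?)->(n?,m?) (size 3 is different from 4)
```

Rotation is a quaternion.

```bash
sed -i "s/R=np.array(i\['rotation'\])/R=Rotation.from_quat(i['rotation']).as_matrix()/; 2a from scipy.spatial.transform import Rotation" h.py
python3 - <<'E'
from h import *
for c in ('top','scene'):
    p,d=snap(c,c+'1')
    print(c,camera_info(c)['origin'])
    for t in ('red_lip','yellow_lip','blue_lip','red_unit'):
        for s in spot_in(c,t)[:2]:
            r,q=[int(round(x)) for x in s['pixel']]
            print(t,s['score'],r,q,atd(c,(r,q),d[r,q]).round(4))
print(get_obs())
E
```

```text
top [0.46812074 0.05416721 1.54543232]
red_lip 0.64 206 252 [0.5902 0.2532 0.0066]
yellow_lip 0.87 227 302 [0.5227 0.0982 0.0152]
blue_lip 0.77 216 203 [0.5608 0.4055 0.0086]
red_unit 0.7 209 254 [0.5802 0.246  0.0145]
red_unit 0.69 188 249 [0.6415 0.2566 0.0505]
scene [ 0.06424724 -0.73833974  0.92786839]
red_lip 0.63 186 273 [0.5982 0.2577 0.0081]
yellow_lip 0.66 213 284 [0.5451 0.1069 0.0176]
blue_lip 0.89 167 247 [0.5818 0.414  0.01  ]
blue_lip 0.2 185 275 [0.6043 0.2533 0.0124]
red_unit 0.62 179 285 [0.645  0.248  0.0225]
{'time': 0.6, 'q': array([ 1.15649941e+00,  5.27406346e-01,  1.43269054e+00, -8.02234709e-06,
        1.18141776e+00, -1.78490404e-01]), 'joint_velocities': array([ 8.95560173e-05, -1.48571321e-03, -9.85290836e-04, -2.38735818e-04,
        8.10391265e-04,  5.89432422e-04]), 'joint_torque': array([-5.28393484e-04, -4.39740801e+01, -1.76891845e+01,  6.34306879e-02,
        5.06746327e-02, -2.41773313e-05]), 'position': array([0.14597806, 0.60769593, 0.20120902]), 'tool_rot': array([ 7.85373888e-01,  6.19021691e-01,  3.61742671e-05, -1.50450534e-05]), 'ft_force': array([ 0.18176622, -0.42584861, -0.34710481]), 'moment': array([-0.00309347,  0.02042152, -0.02477673]), 'grip_width': 0.08662184457685805}
```

View pics/top1.png

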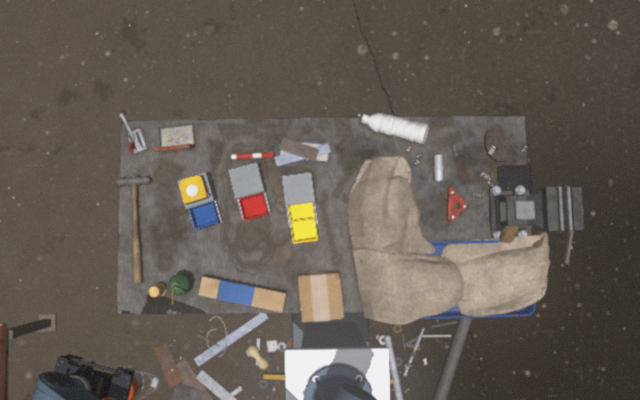

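View pics/scene1.png

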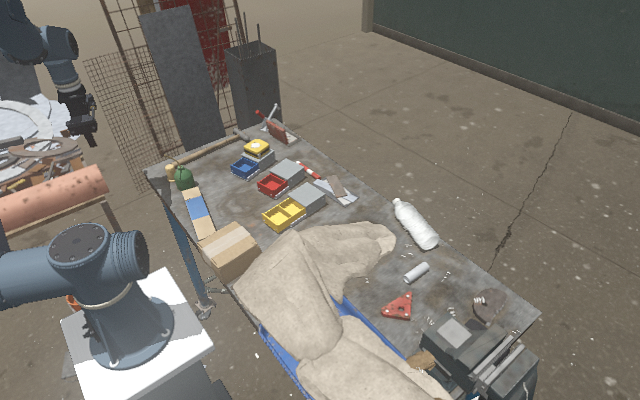

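The top view shows blue at the left with the tape on it (~205,200), red in the middle (205,252), and yellow at the right, sticking out (225,302). There is a box in front of yellow (297,320). I'll fit the geometry from depth.

Run:
```python
from h import *
d=np.load('pics/top1.npy'); im=cv2.imread('pics/top1.png')
i=camera_info('top')
rr,cc=np.mgrid[150:330,150:350]
u=cv2.undistortPoints(np.stack([cc.ravel(),rr.ravel()],1).astype(float)[:,None],np.array(i['mtx']),np.array(i['dist_coeffs']))[:,0]
R=Rotation.from_quat(i['rotation']).as_matrix()
P=(np.array(i['origin'])+(np.c_[u,np.ones(len(u))]*d[rr,cc].ravel()[:,None])@R.T).reshape(180,200,3)
for n,(a,b,c,e) in dict(red=(155,200,222,268),yel=(165,208,275,320)).items():
    Q=P[a-150:b-150,c-150:e-150].reshape(-1,3); Q=Q[(Q[:,2]>.044)&(Q[:,2]<.06)]
    r=cv2.minAreaRect((Q[:,:2]*1000).astype(np.float32)); print(n,len(Q),r,cv2.boxPoints(r).round(1).tolist(), np.median(Q[:,2]))
hsv=cv2.cvtColor(im,cv2.COLOR_BGR2HSV)
for n,m,(a,b,c,e) in [('yel',(hsv[...,0]>20)&(hsv[...,0]<35)&(hsv[...,1]>150),(190,250,280,325)),('red',((hsv[...,0]<6)|(hsv[...,0]>174))&(hsv[...,1]>150),(185,230,230,275))]:
    Q=P[a-150:b-150,c-150:e-150][m[a:b,c:e]]; r=cv2.minAreaRect((Q[:,:2]*1000).astype(np.float32)); print(n,r,cv2.boxPoints(r).round(1).tolist())
B=P[268-150:325-150,292-150:348-150].reshape(-1,3);print('box',np.percentile(B,[3,50,97],axis=0))
cv2.imwrite('pics/crop1.png',cv2.resize(im[150:330,150:350],None,fx=3.3,fy=3.3,interpolation=cv2.INTER_CUBIC))
```

```text
red 820 ((665.1265869140625, 265.87353515625), (93.67052459716797, 90.44146728515625), 14.004356384277344) [[608.7000122070312, 298.3999938964844], [630.5999755859375, 210.6999969482422], [721.5, 233.3000030517578], [699.5999755859375, 321.1000061035156]] 0.04912300977704964
yel 837 ((634.7885131835938, 106.86990356445312), (97.89093780517578, 89.99029541015625), 6.949361801147461) [[580.7999877929688, 145.60000610351562], [591.5999755859375, 56.29999923706055], [688.7999877929688, 68.0999984741211], [677.9000244140625, 157.5]] 0.0492875308287144
yel ((529.3196411132812, 95.79524230957031), (130.72972106933594, 78.46905517578125), 6.246369361877441) [[460.1000061035156, 127.69999694824219], [468.6000061035156, 49.70000076293945], [598.5999755859375, 63.900001525878906], [590.0, 141.89999389648438]]
red ((527.3499755859375, 181.85617065429688), (265.9324951171875, 92.3590087890625), 45.96327590942383) [[401.70001220703125, 118.4000015258789], [468.1000061035156, 54.20000076293945], [653.0, 245.3000030517578], [586.5999755859375, 309.5]]
box [[ 0.11106853 -0.03856733 -0.80198346]
 [ 0.31765934  0.04808575  0.08282788]
 [ 0.39310806  0.1360386   0.09156245]]
```

View pics/crop1.png

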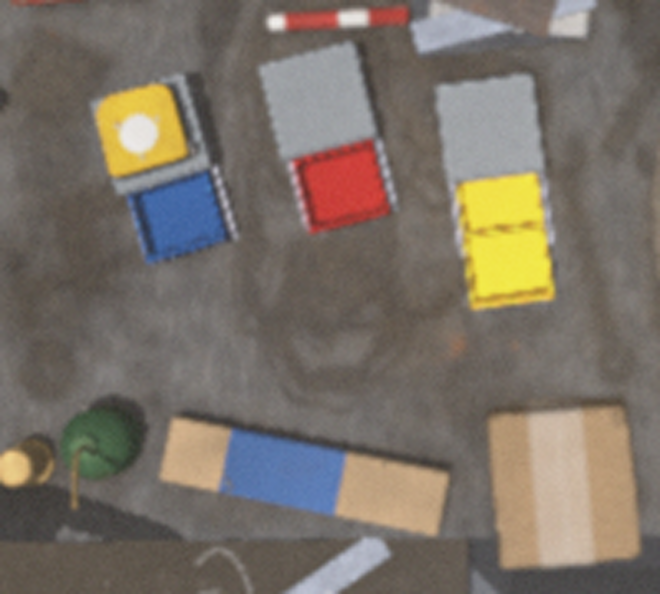

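```bash
cat >> h.py <<'E'
def plan(target,yaw):
    o=get_obs(); R=Rotation.from_quat(o['tool_rot'])
    s=R.inv().apply(np.array(target)-o['position'])/0.025
    Rt=Rotation.from_euler('z',yaw,degrees=True)*Rotation.from_euler('zx',[90,180],degrees=True)
    # tool x at yaw+90deg, z down
    rv=(R.inv()*Rt).as_rotvec(degrees=True)
    print('t',o['time'],'pos',o['position'].round(4),'F',o['ft_force'].round(2),'shift',s.round(2),'turn',rv.round(1))
E
python3 - <<'E'
from h import *
print(Rotation.from_quat(get_obs()['tool_rot']).as_matrix().round(2))
plan((0.415,0.084,0.2),6.5)
E
```

```text
[[ 0.23  0.97  0.  ]
 [ 0.97 -0.23  0.  ]
 [ 0.    0.   -1.  ]]
t 0.6 pos [0.146  0.6077 0.2012] F [ 0.18 -0.43 -0.35] shift [-17.85  15.36   0.05] turn [ -0.  -0. 160.]
```

```bash
sed -i "s/'zx'/'ZX'/" h.py; python3 -c "
from h import *
plan((0.415,0.084,0.2),6.5)"
```

```text
t 0.6 pos [0.146  0.6077 0.2012] F [ 0.18 -0.43 -0.35] shift [-17.85  15.36   0.05] turn [  0.  -0. -20.]
```

Call:
carry_out --pt "1 -1.2 1 0 0 0 -2.5" --pt "1 -2.5 2.2 0 0 0 -5" --pt "1 -4 3.5 0 0 0 -7.5" --pt "1 -5.4 4.7 0 0 0 -10" --pt "1 -6.8 5.9 0 0 0 -12.5" --pt "1 -8.2 7.1 0 0 0 -15" --pt "1 -9.6 8.3 0 0 0 -17.5" --pt "1 -11 9.5 0 0 0 -20" --force 20

```text
time: 1.4
position: [0.3134, 0.2834, 0.2015]
tool_rot: [0.665, 0.747, 0.001, 0.0]
ft_force: [0.5, 1.0, 0.3]
grip_width: 0.0314
```

```bash
python3 -c "
from h import *
plan((0.415,0.084,0.2),6.5)"
```

```text
t 1.4 pos [0.3134 0.2834 0.2015] F [0.52 0.95 0.29] shift [-8.39  3.12  0.06] turn [ 0.1 -0.   0.1]
```

Call:
carry_out --pt "1 -1.4 0.5 0 0 0 0" --pt "1 -2.8 1 0 0 0 0" --pt "1 -4.2 1.5 0 0 0 0" --pt "1 -5.5 2 0 0 0 0" --pt "1 -6.6 2.5 0 0 0 0" --pt "1 -7.4 2.8 0 0 0 0" --pt "1 -7.4 2.8 0 0 0 0"

```text
time: 2.1
position: [0.4053, 0.107, 0.2015]
tool_rot: [0.667, 0.745, 0.001, 0.001]
ft_force: [0.1, 0.0, -0.0]
grip_width: 0.0003
```

Run:
```python
from h import *
plan((0.43,0.084,0.028),6.5)
i=camera_info('wrist');p,d=snap('wrist','w1')
print(i['origin'],Rotation.from_quat(i['rotation']).as_matrix().round(2).tolist())
for s in spot_in('wrist','yellow_lip')[:2]:
    r,q=[int(round(x)) for x in s['pixel']]; print(s['score'],r,q,atd('wrist',(r,q),d[r,q],i))
```

```text
t 2.1 pos [0.4053 0.107  0.2015] F [ 0.14  0.01 -0.04] shift [-1.02  0.87  6.94] turn [ 0.1  0.  -0.2]
[0.33369623 0.09954208 0.38431785] [[-0.11, 0.96, 0.27], [0.99, 0.1, 0.03], [-0.0, 0.27, -0.96]]
0.48 229 289 [0.4809761  0.07490458 0.01426242]
```

View pics/w1.png

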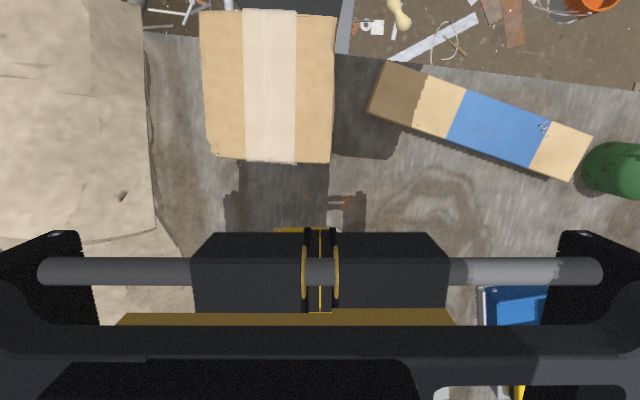

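The wrist picture looks forward from behind the hand. The yellow lip's front edge shows at about row 228, columns 275–330, and the box (200–335, 160) ends well short of it. I'll check both at their heights.

Run:
```python
from h import *
i=camera_info('wrist'); d=np.load('pics/w1.npy')
for px in [(227,278),(229,278),(231,278),(228,300)]:
    print(px,atz('wrist',px,.044,i).round(4),atd('wrist',px,d[px],i).round(4))
for px in [(160,270),(160,215),(162,325)]: print('box',atd('wrist',px,d[px],i).round(4), d[px])
```

```text
(227, 278) [0.4651 0.0658 0.044 ] [ 0.4832  0.061  -0.0022]
(229, 278) [0.4677 0.066  0.044 ] [0.4793 0.063  0.0149]
(231, 278) [0.4702 0.0662 0.044 ] [0.4795 0.0638 0.0212]
(228, 300) [0.4634 0.0922 0.044 ] [0.4761 0.0913 0.0113]
box [0.3792 0.0569 0.0852] 0.2994329
box [ 0.4006 -0.026  -0.0014] 0.38611335
box [0.3759 0.1116 0.0803] 0.30494478
```

```bash
python3 -c "
from h import *
plan((0.437,0.086,0.028),6.5)"
```

```text
t 2.2 pos [0.4029 0.1089 0.2012] F [-0.55 -0.09  0.7 ] shift [-1.07  1.26  6.93] turn [-0.  -0.  -0.1]
```

Call:
carry_out --pt "1 -0.5 0.6 0.5 0 0 0" --pt "1 -1.1 1.2 1.5 0 0 0" --pt "1 -1.1 1.25 3 0 0 0" --pt "1 -1.1 1.25 4.5 0 0 0" --pt "1 -1.1 1.25 5.7 0 0 0" --pt "1 -1.1 1.25 6.6 0 0 0" --pt "1 -1.1 1.25 6.9 0 0 0" --pt "1 -1.1 1.25 6.9 0 0 0"

```text
time: 3.0
position: [0.4362, 0.086, 0.028]
tool_rot: [0.665, 0.746, -0.001, -0.001]
ft_force: [-0.1, 0.4, 0.5]
grip_width: 0.0002
```

Run:
```python
from h import *
plan((0.51,0.0945,0.028),6.5)
p,d=snap('scene','scene2');cv2.imwrite('pics/s2.png',cv2.resize(p[130:300,160:400,::-1],None,fx=3,fy=3))
```

```text
t 3.0 pos [0.4362 0.086  0.028 ] F [-0.05  0.42  0.47] shift [-0.    2.97 -0.01] turn [-0.1 -0.   0.1]
```

View pics/s2.png

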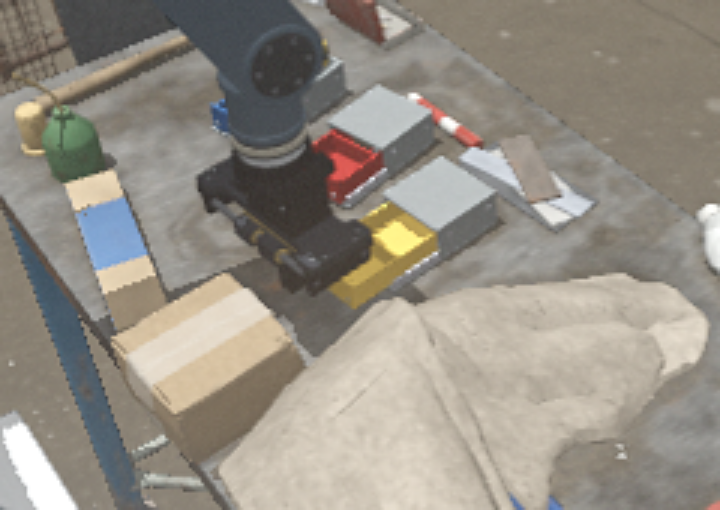

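The finger is in front of the yellow lip and clear of the box. Pushing slowly.

Call:
carry_out --pt "1 0 0.3 0 0 0 0" --pt "1 0 0.55 0 0 0 0" --pt "1 0 0.8 0 0 0 0" --pt "1 0 1.05 0 0 0 0" --pt "1 0 1.3 0 0 0 0" --pt "1 0 1.55 0 0 0 0" --pt "1 0 1.8 0 0 0 0" --pt "1 0 2.0 0 0 0 0"

```text
time: 3.85
position: [0.4876, 0.0908, 0.0286]
tool_rot: [0.666, 0.746, 0.0, 0.0]
ft_force: [-0.9, -0.8, 0.1]
grip_width: 0.0005
```

Call:
carry_out --pt "1 0 0.15 0 0 0 0" --pt "1 0 0.3 0 0 0 0" --pt "1 0 0.45 0 0 0 0" --pt "1 0 0.6 0 0 0 0" --pt "1 0 0.7 0 0 0 0" --pt "1 0 0.7 0 0 0 0"

```text
time: 4.45
position: [0.5049, 0.0928, 0.0287]
tool_rot: [0.666, 0.746, 0.0, 0.0]
ft_force: [0.3, 0.3, 0.3]
grip_width: 0.0004
```

```bash
python3 -c "
from h import *
plan((0.51,0.0945,0.028),6.5)"
```

```text
t 4.45 pos [0.5049 0.0928 0.0287] F [0.34 0.32 0.29] shift [0.05 0.21 0.03] turn [ 0.  0. -0.]
```

Call:
carry_out --pt "1 0 0.08 0 0 0 0" --pt "1 0 0.16 0 0 0 0" --pt "1 0 0.16 0 0 0 0"

```text
time: 4.75
position: [0.5087, 0.0932, 0.0287]
tool_rot: [0.666, 0.746, 0.0, 0.0]
ft_force: [-0.0, 0.1, -0.2]
grip_width: 0.0008
```

Call:
carry_out --pt "1 0 0.06 0 0 0 0" --pt "1 0 0.12 0 0 0 0" --pt "1 0 0.12 0 0 0 0"

```text
time: 5.05
position: [0.5116, 0.0935, 0.0287]
tool_rot: [0.666, 0.746, 0.0, 0.0]
ft_force: [0.2, 0.8, -0.2]
grip_width: 0.0007
```

Run:
```python
from h import *
plan((0.51,0.0945,0.028),6.5)
p,d=snap('scene','scene3');cv2.imwrite('pics/s3.png',cv2.resize(p[150:250,230:350,::-1],None,fx=5,fy=5))
```

```text
t 5.05 pos [0.5116 0.0935 0.0287] F [ 0.24  0.81 -0.23] shift [ 0.05 -0.06  0.03] turn [ 0.  0. -0.]
```

View pics/s3.png

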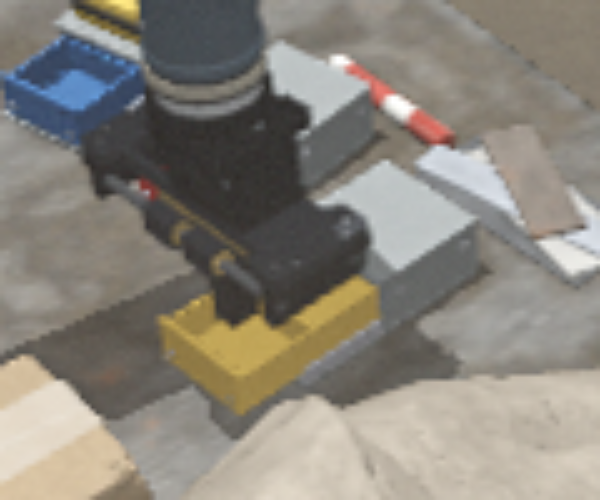

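The picture surprises me: the fingers look to be over the yellow well rather than in front of the lip. I'll measure the lip corners now.

Run:
```python
from h import *
# crop px -> full
f=lambda x,y:(150+y/5-.4,230+x/5-.4)
for n,p in dict(lipL=(160,318),lipR=(240,372),lipRbot=(240,412),backR=(378,290)).items():
    print(n,f(*p),atz('scene',f(*p),.044 if 'bot' not in n else .008).round(4))
i=camera_info('wrist');p,d=snap('wrist','w2')
p,d=snap('top','top2'); cv2.imwrite('pics/t2.png',cv2.resize(p[150:330,150:400,::-1],None,fx=3.2,fy=3.2))
```

```text
lipL (213.2, 261.6) [0.4747 0.1268 0.044 ]
lipR (224.0, 277.6) [0.4878 0.0536 0.044 ]
lipRbot (232.0, 277.6) [0.4853 0.0558 0.008 ]
backR (207.6, 305.20000000000005) [0.5988 0.0602 0.044 ]
```

View pics/w2.png

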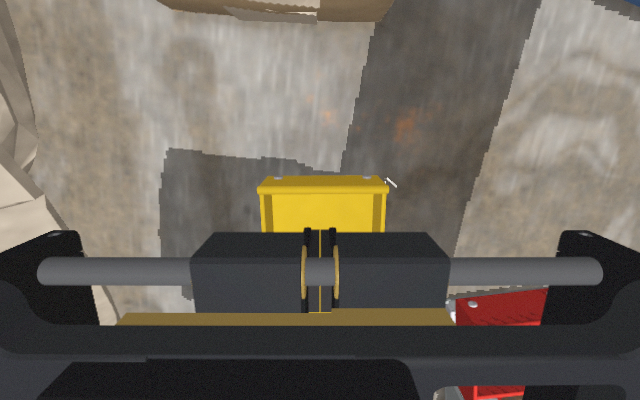

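View pics/t2.png

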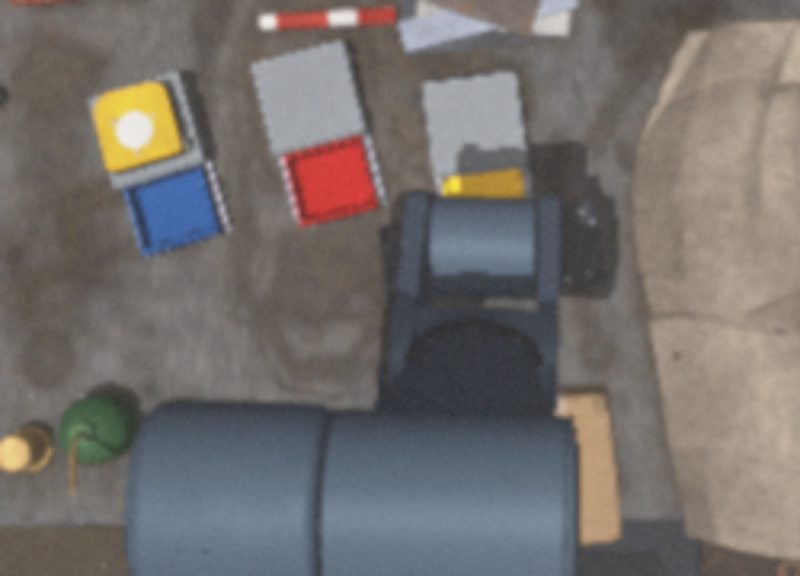

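```bash
python3 - <<'E'
from h import *
i=camera_info('wrist');d=np.load('pics/w2.npy');print(i['origin'],get_obs()['position'])
for px in [(178,300),(183,300),(189,300),(188,262),(188,385),(210,300),(225,280),(228,320),(240,320),(270,320),(250,250)]:
    print(px,d[px],atz('wrist',px,.044,i).round(4),atd('wrist',px,d[px],i).round(4))
# where does TCP project
R=Rotation.from_quat(i['rotation'])
for c in ('wrist','scene'):
    i=camera_info(c);R=Rotation.from_quat(i['rotation']).inv()
    q,_=cv2.projectPoints(get_obs()['position'][None],R.as_rotvec(),-R.apply(i['origin']),np.array(i['mtx']),np.array(i['dist_coeffs']));print(c,'tcp col,row',q.ravel())
E
python3 - <<'E'
import cv2
a=cv2.imread('pics/scene1.png')[150:250,230:350];b=cv2.imread('pics/scene3.png')[150:250,230:350]
cv2.imwrite('pics/cmp.png',cv2.resize(cv2.vconcat([a,b])[:, :],None,fx=3,fy=3) if 0 else cv2.resize(cv2.hconcat([a,b]),None,fx=3.3,fy=3.3))
E
```

```text
[0.44017895 0.08573403 0.21159361] [0.51119461 0.09352887 0.02862051]
(178, 300) 0.19620185 [0.4751 0.0785 0.044 ] [0.4803 0.0774 0.0188]
(183, 300) 0.18091531 [0.4779 0.0788 0.044 ] [0.4801 0.0784 0.0346]
(189, 300) 0.17149536 [0.4814 0.0791 0.044 ] [0.4812 0.0791 0.0448]
(188, 262) 0.17181502 [0.4833 0.0575 0.044 ] [0.4832 0.0575 0.0443]
(188, 385) 0.17227148 [0.4754 0.1272 0.044 ] [0.4754 0.1273 0.0438]
(210, 300) 0.21173611 [0.4939 0.0803 0.044 ] [0.505  0.0792 0.0095]
(225, 280) 0.21390852 [0.5045 0.0694 0.044 ] [0.5175 0.0661 0.0103]
(228, 320) 0.21327548 [0.5037 0.0931 0.044 ] [0.5161 0.0945 0.0114]
(240, 320) 0.15786542 [0.5113 0.094  0.044 ] [0.5024 0.0929 0.0651]
(270, 320) 0.08330559 [0.5312 0.0962 0.044 ] [0.481  0.0904 0.1365]
(250, 250) 0.07991732 [0.5226 0.0526 0.044 ] [0.4763 0.0712 0.1381]
wrist tcp col,row [319.32806984 230.3079212 ]
scene tcp col,row [277.29705924 217.29772001]
```

View pics/cmp.png

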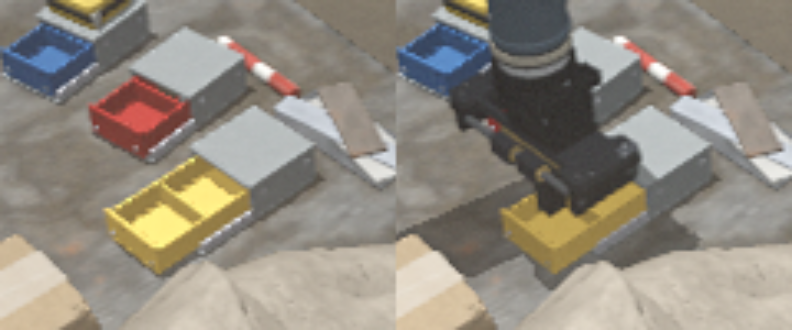

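Run:
```python
from h import *
i=camera_info('scene')
for n in ('scene1','scene2','scene3'):
    im=cv2.imread(f'pics/{n}.png');d=np.load(f'pics/{n}.npy')
    hsv=cv2.cvtColor(im,cv2.COLOR_BGR2HSV);m=(hsv[...,0]>18)&(hsv[...,0]<36)&(hsv[...,1]>130); m[:190]=0;m[:,:255]=0;m[245:]=0;m[:,315:]=0
    rr,cc=np.nonzero(m)
    Q=np.array([atd('scene',(r,c),d[r,c],i) for r,c in zip(rr,cc)])
    print(n,len(Q),'cols',np.percentile(cc,[0,1,5]),'rowmax',np.percentile(rr,[99,100]))
    e=np.array([np.cos(.113),np.sin(.113)]); s=Q[:,:2]@e; k=(Q[:,2]>.0)&(Q[:,2]<.055)
    print('  along',np.percentile(s[k],[1,3,5,10,95,99]).round(4))
p=cv2.imread('pics/w2.png');cv2.imwrite('pics/w2c.png',cv2.resize(p[160:330,220:420],None,fx=4,fy=3.5))
im=cv2.hconcat([cv2.imread(f'pics/{n}.png')[195:245,250:315] for n in ('scene1','scene3')]);cv2.imwrite('pics/cmp2.png',cv2.resize(im,None,fx=6,fy=6,interpolation=cv2.INTER_NEAREST))
```

```text
scene1 542 cols [262. 263. 266.] rowmax [230. 232.]
  along [0.4854 0.4865 0.4869 0.4876 0.6156 0.6224]
scene2 386 cols [271. 272. 275.] rowmax [230. 232.]
  along [0.4863 0.4874 0.4882 0.4921 0.6184 0.6235]
scene3 498 cols [262. 263. 266.] rowmax [230. 232.]
  along [0.4859 0.4867 0.4869 0.4878 0.6027 0.618 ]
```

View pics/w2c.png

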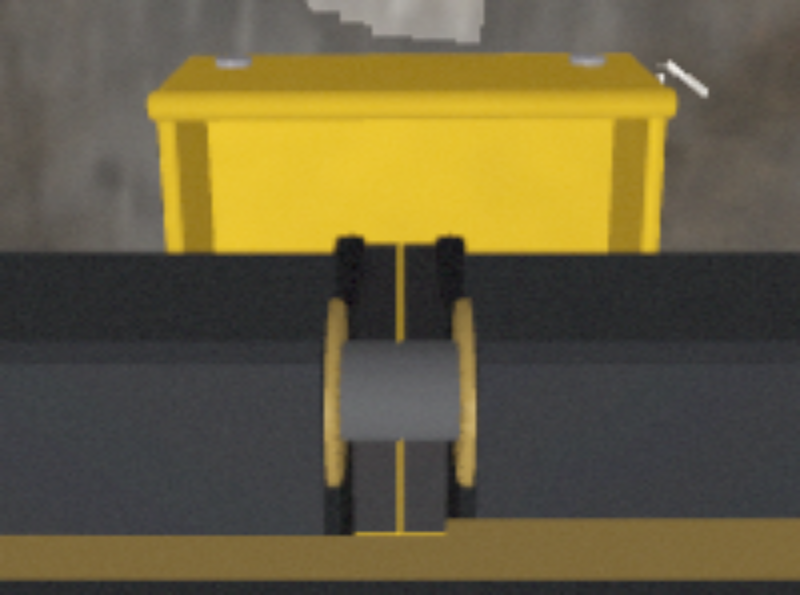

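View pics/cmp2.png

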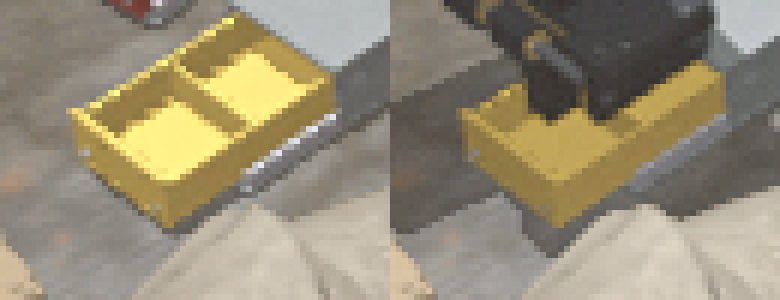

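Run:
```python
from h import *
i=camera_info('wrist');d=np.load('pics/w2.npy')
for r in range(224,250,2):
    print(r,[ (atd('wrist',(r,c),d[r,c],i)[[0,2]]*1000).round(0).tolist() for c in (308,313,320,327)])
print(get_obs()['grip_width'])
```

```text
224 [[514.0, 10.0], [514.0, 10.0], [514.0, 10.0], [513.0, 10.0]]
226 [[516.0, 10.0], [516.0, 9.0], [515.0, 10.0], [515.0, 10.0]]
228 [[501.0, 52.0], [517.0, 11.0], [516.0, 11.0], [516.0, 11.0]]
230 [[501.0, 55.0], [503.0, 51.0], [502.0, 51.0], [502.0, 51.0]]
232 [[502.0, 58.0], [503.0, 54.0], [502.0, 55.0], [502.0, 54.0]]
234 [[502.0, 61.0], [503.0, 56.0], [503.0, 56.0], [502.0, 58.0]]
236 [[502.0, 63.0], [502.0, 61.0], [502.0, 60.0], [502.0, 60.0]]
238 [[502.0, 65.0], [503.0, 63.0], [502.0, 63.0], [502.0, 63.0]]
240 [[502.0, 67.0], [503.0, 65.0], [502.0, 65.0], [502.0, 64.0]]
242 [[501.0, 71.0], [503.0, 67.0], [502.0, 68.0], [502.0, 68.0]]
244 [[501.0, 75.0], [503.0, 71.0], [503.0, 69.0], [502.0, 71.0]]
246 [[502.0, 75.0], [502.0, 74.0], [502.0, 73.0], [502.0, 73.0]]
248 [[503.0, 76.0], [503.0, 75.0], [503.0, 73.0], [502.0, 75.0]]
-6.380029574683103e-05
```

The tray hasn't moved. The depth shows the closed fingertips ending about 22 mm above the reported TCP (z ≈ 0.050 against 0.0286), so they passed over the lip without touching it. The lip front is at x ≈ 0.480. I'll go back over the lip and then come down lower.

Call:
carry_out --pt "1 0 0 -0.5 0 0 0" --pt "1 0 0 -1 0 0 0" --pt "1 0 -1 -1 0 0 0" --pt "1 0 -2 -1 0 0 0" --pt "1 0 -2.2 -1 0 0 0" --pt "1 0 -2.2 -1 0 0 0"

```text
time: 5.8
position: [0.4569, 0.0873, 0.0545]
tool_rot: [0.666, 0.746, 0.0, 0.001]
ft_force: [-0.3, 0.4, 0.8]
grip_width: 0.0004
```

Run:
```python
from h import *
plan((0.456,0.087,0.006),6.5)
i=camera_info('wrist');p,d=snap('wrist','w3')
for r in range(222,250,3):
    print(r,[ (atd('wrist',(r,c),d[r,c],i)[[0,2]]*1000).round(0).tolist() for c in (308,313,320,327)])
for px in [(212,320),(215,300),(225,280)]: print(atd('wrist',px,d[px],i).round(4))
```

```text
t 5.8 pos [0.4569 0.0873 0.0545] F [-0.34  0.4   0.76] shift [-0.01 -0.04  1.94] turn [ 0.1  0.  -0. ]
222 [[472.0, -1.0], [472.0, -1.0], [471.0, -1.0], [471.0, -2.0]]
225 [[475.0, -1.0], [474.0, -1.0], [474.0, -1.0], [473.0, -0.0]]
228 [[448.0, 76.0], [477.0, -1.0], [477.0, -1.0], [476.0, -1.0]]
231 [[446.0, 84.0], [448.0, 78.0], [448.0, 79.0], [448.0, 78.0]]
234 [[447.0, 86.0], [449.0, 82.0], [448.0, 83.0], [447.0, 83.0]]
237 [[447.0, 91.0], [448.0, 87.0], [448.0, 87.0], [447.0, 88.0]]
240 [[447.0, 96.0], [448.0, 92.0], [448.0, 92.0], [448.0, 90.0]]
243 [[447.0, 98.0], [449.0, 94.0], [448.0, 95.0], [448.0, 95.0]]
246 [[447.0, 103.0], [448.0, 99.0], [448.0, 99.0], [447.0, 99.0]]
249 [[449.0, 102.0], [448.0, 103.0], [450.0, 99.0], [448.0, 102.0]]
[ 0.4621  0.0884 -0.0005]
[ 0.4673  0.0721 -0.0026]
[ 0.4779  0.0562 -0.0021]
```

View pics/w3.png

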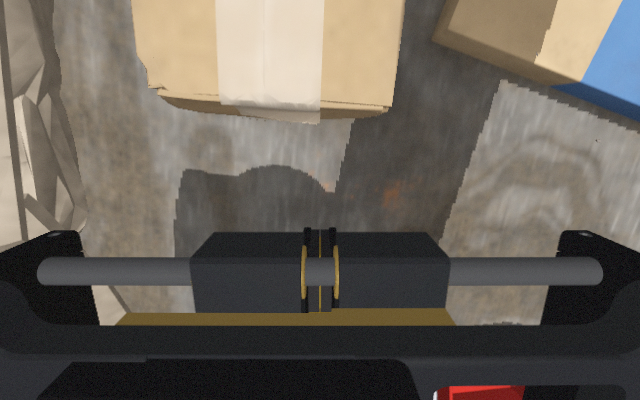

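The picture shows the fingertips at rows 228–312 with the box's near edge at row ~110, clear of the hand. The 22 mm offset is confirmed, so I'm descending and watching the force.

Call:
carry_out --pt "1 0 0 0.5 0 0 0" --pt "1 0 0 1.0 0 0 0" --pt "1 0 0 1.3 0 0 0" --pt "1 0 0 1.6 0 0 0" --pt "1 0 0 1.9 0 0 0" --pt "1 0 0 1.9 0 0 0"

```text
time: 6.45
position: [0.4565, 0.0873, 0.0053]
tool_rot: [0.666, 0.746, -0.0, -0.0]
ft_force: [0.3, -0.6, 0.5]
grip_width: 0.0003
```

Call:
carry_out --pt "1 0 0.2 0 0 0 0" --pt "1 0 0.4 0 0 0 0" --pt "1 0 0.6 0 0 0 0" --pt "1 0 0.8 0 0 0 0" --pt "1 0 1.0 0 0 0 0"

```text
time: 6.95
position: [0.4816, 0.0902, 0.0064]
tool_rot: [0.666, 0.746, -0.0, -0.0]
ft_force: [-1.3, -0.6, 1.2]
grip_width: 0.0005
```

Run:
```python
from h import *
plan((0.51,0.0945,0.006),6.5)
p,d=snap('scene','scene4');cv2.imwrite('pics/s4.png',cv2.resize(p[150:250,230:350,::-1],None,fx=5,fy=5))
```

```text
t 6.95 pos [0.4816 0.0902 0.0064] F [-1.26 -0.63  1.17] shift [0.04 1.15 0.01] turn [-0. -0. -0.]
```

View pics/s4.png

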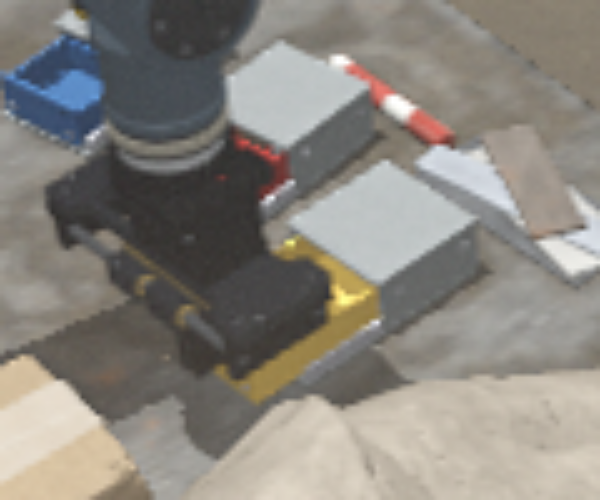

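The lip is now moving with the finger: its right bottom corner went from (240,412) to (260,400). I'll keep pushing until it stops.

Call:
carry_out --pt "1 0 0.2 0 0 0 0" --pt "1 0 0.4 0 0 0 0" --pt "1 0 0.6 0 0 0 0" --pt "1 0 0.8 0 0 0 0" --pt "1 0 1.0 0 0 0 0" --pt "1 0 1.1 0 0 0 0"

```text
time: 7.6
position: [0.5096, 0.0934, 0.0061]
tool_rot: [0.666, 0.746, 0.0, 0.0]
ft_force: [-1.6, 0.3, 0.1]
grip_width: 0.0003
```

Call:
carry_out --pt "1 0 0.1 0 0 0 0" --pt "1 0 0.2 0 0 0 0" --pt "1 0 0.2 0 0 0 0"

```text
time: 7.9
position: [0.5145, 0.0938, 0.0061]
tool_rot: [0.666, 0.746, 0.0, 0.0]
ft_force: [-1.1, -0.2, -0.6]
grip_width: 0.0005
```

Call:
carry_out --pt "1 0 0.1 0 0 0 0" --pt "1 0 0.2 0 0 0 0" --pt "1 0 0.2 0 0 0 0"

```text
time: 8.2
position: [0.5159, 0.094, 0.006]
tool_rot: [0.666, 0.746, -0.002, -0.002]
ft_force: [-5.5, -1.3, 3.9]
grip_width: 0.0003
```

Run:
```python
from h import *
plan((0.51,0.0945,0.006),6.5)
p,d=snap('scene','scene5');cv2.imwrite('pics/s5.png',cv2.resize(p[150:250,230:350,::-1],None,fx=5,fy=5))
```

```text
t 8.2 pos [0.5159 0.094  0.006 ] F [-5.48 -1.32  3.89] shift [ 0.04 -0.23  0.  ] turn [-0.4 -0.   0. ]
```

View pics/s5.png

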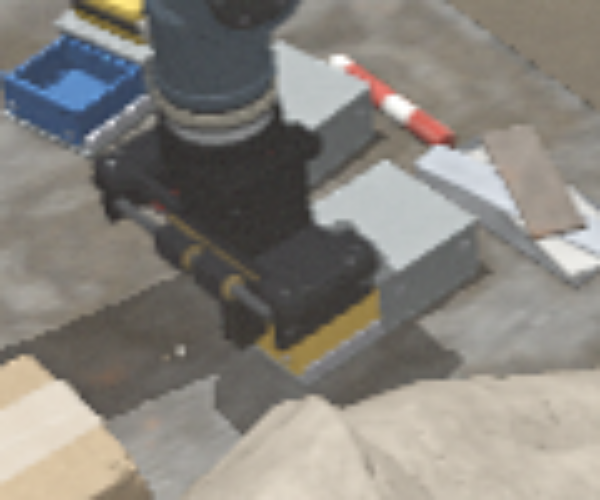

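It stopped hard at 5.5 N, lip front at x ≈ 0.525, which is home. I'll back off, lift, and check.

Call:
carry_out --pt "1 0 0.1 0 0 0 0" --pt "1 0 0.1 0 0 0 0" --pt "1 0 -0.8 0 0 0 0" --pt "1 0 -0.8 -2 0 0 0" --pt "1 0 -0.8 -4 0 0 0" --pt "1 0 -0.8 -5 0 0 0" --pt "1 0 -0.8 -5 0 0 0"

```text
time: 8.95
position: [0.5033, 0.0919, 0.1353]
tool_rot: [0.666, 0.746, 0.004, 0.005]
ft_force: [0.6, 0.4, 0.2]
grip_width: 0.0004
```

Run:
```python
from h import *
plan((0.52,0.23,0.14),14)
p,d=snap('scene','scene6');cv2.imwrite('pics/s6.png',cv2.resize(p[150:250,230:350,::-1],None,fx=5,fy=5))
i=camera_info('wrist');p,d=snap('wrist','w4')
```

```text
t 8.95 pos [0.5033 0.0919 0.1353] F [0.64 0.42 0.16] shift [ 5.41  1.29 -0.18] turn [ 0.7  0.1 -7.5]
```

View pics/s6.png

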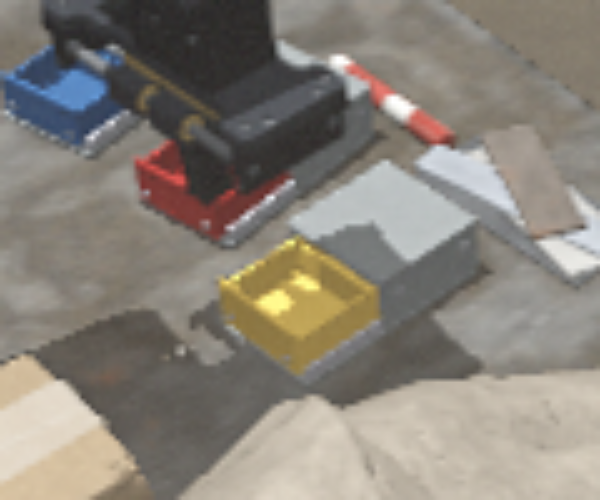

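View pics/w4.png

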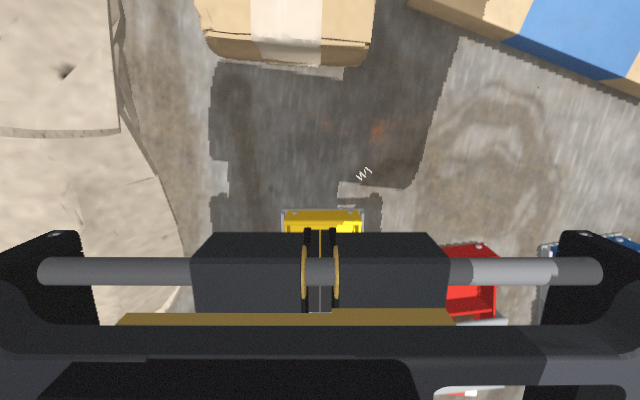

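Yellow is home: its lip is flush with the base front, like red's. Red lip corners in that crop are about (137,160) and (220,208).

Run:
```python
from h import *
f=lambda x,y:(150+y/5-.4,230+x/5-.4)
for p in [(137,160),(222,205)]: print(atz('scene',f(*p),.044).round(4))
for p in [(219,280),(302,335)]: print('yel',atz('scene',f(*p),.044).round(4))
i=camera_info('wrist');d=np.load('pics/w4.npy')
for px in [(250,470),(246,490)]: print(atd('wrist',px,d[px],i).round(4))
plan((0.595,0.248,0.13),14)
```

```text
[0.5469 0.2748 0.044 ]
[0.5667 0.196  0.044 ]
yel [0.5238 0.1334 0.044 ]
yel [0.5366 0.0566 0.044 ]
[0.548  0.259  0.0199]
[ 0.5501  0.2945 -0.0034]
t 9.05 pos [0.4999 0.092  0.1318] F [-1.62  0.63 -0.88] shift [5.77 4.49 0.08] turn [ 0.2  0.  -7.5]
```

Call:
carry_out --pt "1 1 0.8 0 0 0 -2" --pt "1 2.2 1.7 0 0 0 -4" --pt "1 3.4 2.6 0 0 0 -6" --pt "1 4.6 3.5 0 0 0 -7.5" --pt "1 5.4 4.1 0 0 0 -7.5" --pt "1 5.7 4.2 0 0 0 -7.5" --pt "1 5.7 4.2 0 0 0 -7.5"

```text
time: 9.75
position: [0.5859, 0.246, 0.129]
tool_rot: [0.615, 0.788, -0.001, -0.001]
ft_force: [0.4, -1.2, 0.6]
grip_width: 0.0004
```

Run:
```python
from h import *
i=camera_info('wrist');plan((0.588,0.243,0.0),14)
p,d=snap('wrist','w5'); np.savez('pics/w5i.npz',o=i['origin'],r=i['rotation'])
```

```text
t 9.75 pos [0.5859 0.246  0.129 ] F [ 0.42 -1.16  0.63] shift [-0.14  0.07  5.16] turn [-0.2  0.   0.1]
```

View pics/w5.png

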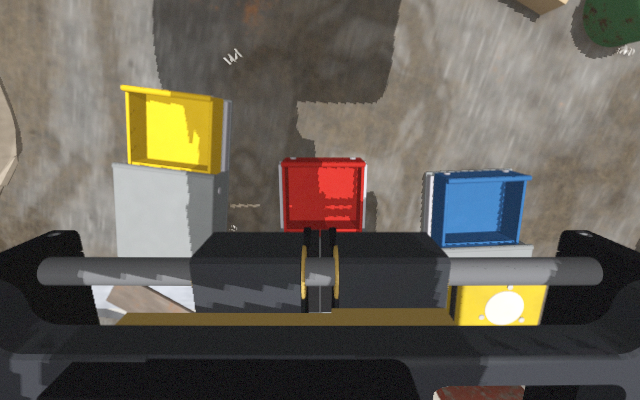

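The wrist view shows red's lip at rows ~158–164, columns 280–366, with its well below it, and yellow shut at the left.

Run:
```python
from h import *
i=camera_info('wrist'); d=np.load('pics/w5.npy')
for px in [(160,283),(162,283),(160,322),(162,322),(164,322),(162,362),(164,362)]:
    print(px,atz('wrist',px,.044,i).round(4),atd('wrist',px,d[px],i).round(4))
for px in [(230,283),(230,362),(228,300),(200,300)]: print(atd('wrist',px,d[px],i).round(4))
```

```text
(160, 283) [0.5605 0.2052 0.044 ] [0.5632 0.2038 0.0273]
(162, 283) [0.5623 0.2056 0.044 ] [0.5622 0.2056 0.0445]
(160, 322) [0.5521 0.2389 0.044 ] [0.554  0.2395 0.0296]
(162, 322) [0.5539 0.2394 0.044 ] [0.5538 0.2394 0.0443]
(164, 322) [0.5556 0.2398 0.044 ] [0.5556 0.2398 0.0441]
(162, 362) [0.5452 0.274  0.044 ] [0.5451 0.2739 0.0449]
(164, 362) [0.547  0.2745 0.044 ] [0.5468 0.2744 0.0451]
[0.6353 0.2184 0.0202]
[0.6163 0.2982 0.0179]
[0.623  0.2346 0.0355]
[0.6024 0.2282 0.0104]
```

```bash
python3 -c "
from h import *
plan((0.580,0.245,0.003),13.5)"
```

```text
t 9.8 pos [0.5855 0.2451 0.1294] F [-0.4   0.92  0.65] shift [ 0.05 -0.2   5.06] turn [-0.2  0.   0.5]
```

Call:
carry_out --pt "1 0 -0.2 0.5 0 0 0.5" --pt "1 0 -0.2 1.5 0 0 0.5" --pt "1 0 -0.2 2.4 0 0 0.5" --pt "1 0 -0.2 3 0 0 0.5" --pt "1 0 -0.2 3.3 0 0 0.5" --pt "1 0 -0.2 3.3 0 0 0.5"

```text
time: 10.4
position: [0.5814, 0.2435, 0.0476]
tool_rot: [0.619, 0.785, -0.001, -0.001]
ft_force: [-0.1, -0.0, 0.6]
grip_width: 0.0006
```

Call:
carry_out --pt "1 0 0 0.4 0 0 0" --pt "1 0 0 0.8 0 0 0" --pt "1 0 0 1.2 0 0 0" --pt "1 0 0 1.5 0 0 0" --pt "1 0 0 1.7 0 0 0" --pt "1 0 0 1.7 0 0 0"

```text
time: 11.0
position: [0.5816, 0.2443, 0.0051]
tool_rot: [0.619, 0.785, -0.001, -0.001]
ft_force: [0.0, -0.7, 0.7]
grip_width: 0.0002
```

Run:
```python
from h import *
plan((0.580,0.245,0.003),13.5)
i=camera_info('wrist');p,d=snap('wrist','w6')
for r in range(224,246,3):
    print(r,[ (atd('wrist',(r,c),d[r,c],i)[[0,2]]*1000).round(0).tolist() for c in (308,320,327)])
```

```text
t 11.0 pos [0.5816 0.2443 0.0051] F [ 0.01 -0.68  0.68] shift [ 0.04 -0.05  0.09] turn [-0.1 -0.  -0. ]
224 [[577.0, 11.0], [576.0, 9.0], [574.0, 10.0]]
227 [[573.0, 27.0], [577.0, 10.0], [576.0, 10.0]]
230 [[573.0, 31.0], [573.0, 27.0], [572.0, 27.0]]
233 [[573.0, 37.0], [573.0, 33.0], [572.0, 32.0]]
236 [[573.0, 41.0], [573.0, 36.0], [572.0, 37.0]]
239 [[573.0, 44.0], [573.0, 41.0], [572.0, 41.0]]
242 [[573.0, 48.0], [573.0, 44.0], [572.0, 44.0]]
245 [[572.0, 52.0], [573.0, 48.0], [572.0, 47.0]]
```

View pics/w6.png

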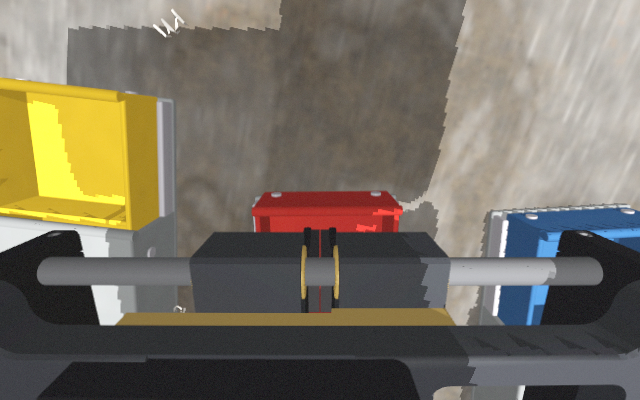

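The fingertip is inside the red well at z ≈ 0.027, about 12 mm behind the lip (lip at rows 190–215). Drawing it out gently.

Call:
carry_out --pt "1 0 -0.1 0.15 0 0 0" --pt "1 0 -0.25 0.15 0 0 0" --pt "1 0 -0.35 0.15 0 0 0" --pt "1 0 -0.45 0.15 0 0 0" --pt "1 0 -0.55 0.15 0 0 0" --pt "1 0 -0.65 0.15 0 0 0" --pt "1 0 -0.75 0.15 0 0 0" --pt "1 0 -0.85 0.15 0 0 0"

```text
time: 11.85
position: [0.5621, 0.2395, 0.0027]
tool_rot: [0.619, 0.785, 0.001, 0.0]
ft_force: [1.7, -0.0, -0.1]
grip_width: 0.0003
```

Call:
carry_out --pt "1 0 -0.12 0 0 0 0" --pt "1 0 -0.24 0 0 0 0" --pt "1 0 -0.36 0 0 0 0" --pt "1 0 -0.48 0 0 0 0" --pt "1 0 -0.6 0 0 0 0" --pt "1 0 -0.72 0 0 0 0" --pt "1 0 -0.84 0 0 0 0" --pt "1 0 -0.96 0 0 0 0"

```text
time: 12.65
position: [0.538, 0.2337, 0.0024]
tool_rot: [0.619, 0.785, -0.0, 0.0]
ft_force: [1.9, 0.2, 0.9]
grip_width: 0.0006
```

Run:
```python
from h import *
plan((0.580,0.245,0.003),13.5)
p,d=snap('scene','scene7');cv2.imwrite('pics/s7.png',cv2.resize(p[150:250,230:350,::-1],None,fx=5,fy=5))
```

```text
t 12.65 pos [0.538  0.2337 0.0024] F [1.86 0.16 0.86] shift [ 0.05  1.74 -0.03] turn [-0.  0. -0.]
```

View pics/s7.png

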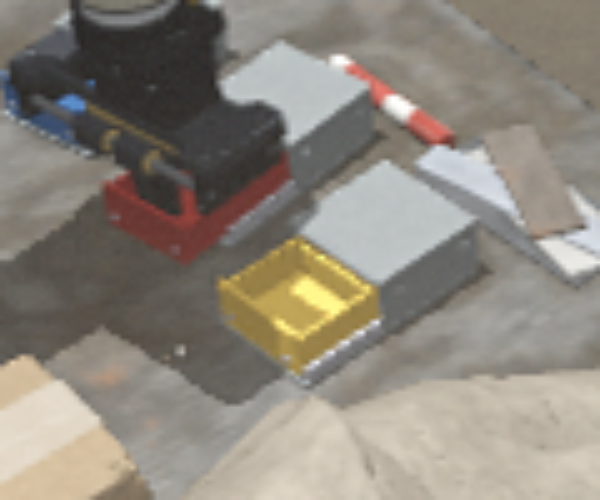

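Red is about 30 mm out (lip corner now at (108,185) in the crop) and yellow still shut. Continuing.

Call:
carry_out --pt "1 0 -0.12 0 0 0 0" --pt "1 0 -0.24 0 0 0 0" --pt "1 0 -0.36 0 0 0 0" --pt "1 0 -0.48 0 0 0 0" --pt "1 0 -0.6 0 0 0 0" --pt "1 0 -0.72 0 0 0 0" --pt "1 0 -0.84 0 0 0 0" --pt "1 0 -0.96 0 0 0 0"

```text
time: 13.5
position: [0.5146, 0.2282, 0.0024]
tool_rot: [0.619, 0.785, -0.0, -0.0]
ft_force: [2.1, -0.3, -0.7]
grip_width: 0.0007
```

Call:
carry_out --pt "1 0 -0.1 0 0 0 0" --pt "1 0 -0.2 0 0 0 0" --pt "1 0 -0.3 0 0 0 0" --pt "1 0 -0.4 0 0 0 0" --pt "1 0 -0.4 0 0 0 0"

```text
time: 14.0
position: [0.5049, 0.2259, 0.0025]
tool_rot: [0.619, 0.785, -0.0, -0.0]
ft_force: [1.4, 0.3, -0.4]
grip_width: 0.0006
```

Call:
carry_out --pt "1 0 -0.1 0 0 0 0" --pt "1 0 -0.2 0 0 0 0" --pt "1 0 -0.2 0 0 0 0"

```text
time: 14.3
position: [0.5052, 0.2259, 0.0027]
tool_rot: [0.619, 0.785, 0.004, 0.003]
ft_force: [7.9, 1.6, -6.6]
grip_width: 0.0003
```

Call:
carry_out --pt "1 0 -0.1 0 0 0 0" --pt "1 0 -0.15 0 0 0 0" --pt "1 0 -0.15 0 0 0 0"

```text
time: 14.6
position: [0.5053, 0.2259, 0.003]
tool_rot: [0.62, 0.785, 0.007, 0.005]
ft_force: [12.6, 4.0, -10.4]
grip_width: 0.0002
```

Run:
```python
from h import *
plan((0.580,0.245,0.003),13.5)
i=camera_info('wrist');p,d=snap('wrist','w7')
p,d=snap('scene','scene8');cv2.imwrite('pics/s8.png',cv2.resize(p[150:250,230:350,::-1],None,fx=5,fy=5))
```

```text
t 14.6 pos [0.5053 0.2259 0.003 ] F [ 12.62   4.   -10.39] shift [0.05 3.08 0.05] turn [ 1.  -0.  -0.1]
```

View pics/w7.png

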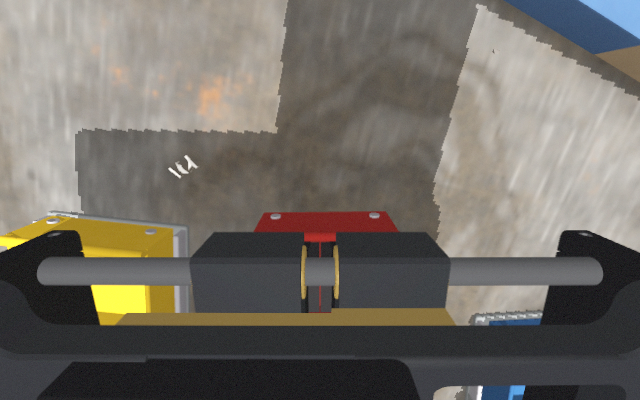

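It's a firm stop: no movement at 13 N. I'll release inward and lift straight out.

Call:
carry_out --pt "1 0 0.4 0 0 0 0" --pt "1 0 0.8 0 0 0 0" --pt "1 0 0.9 0 0 0 0" --pt "1 0 0.9 -1 0 0 0" --pt "1 0 0.9 -2.5 0 0 0" --pt "1 0 0.9 -4.5 0 0 0" --pt "1 0 0.9 -6 0 0 0" --pt "1 0 0.9 -6 0 0 0"

```text
time: 15.5
position: [0.5213, 0.23, 0.1578]
tool_rot: [0.619, 0.785, 0.004, 0.003]
ft_force: [0.3, 0.0, 0.1]
grip_width: 0.0003
```

Run:
```python
from h import *
plan((0.42,0.22,0.2),13.5)
i=camera_info('wrist');p,d=snap('wrist','w8')
p,d=snap('scene','scene9');cv2.imwrite('pics/s9.png',cv2.resize(p[150:250,230:350,::-1],None,fx=5,fy=5))
```

```text
t 15.5 pos [0.5213 0.23   0.1578] F [0.32 0.02 0.08] shift [ 0.56 -4.02 -1.73] turn [0.6 0.  0. ]
```

View pics/w8.png

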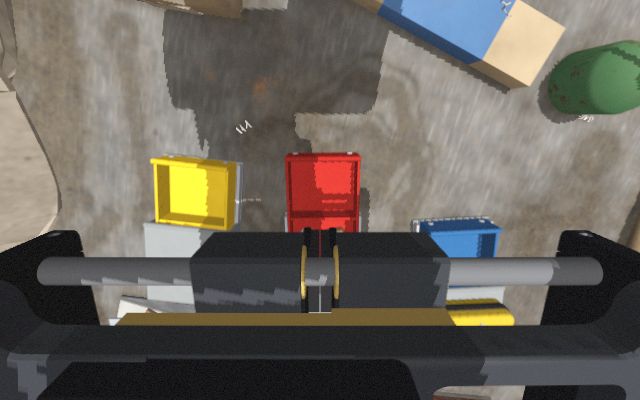

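View pics/s9.png

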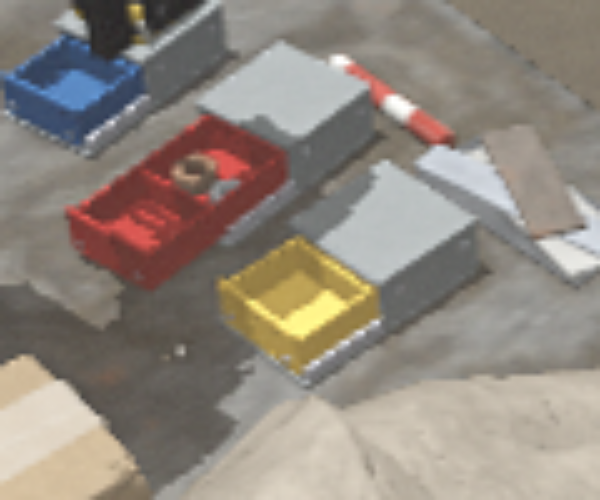

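Red is fully out with both nuts lying in its bin ((192,172) and (225,188)). Yellow and blue are shut. I'll confirm the travel numerically.

Run:
```python
from h import *
i=camera_info('wrist'); d=np.load('pics/w8.npy')
e=np.array([np.cos(np.radians(13.4)),np.sin(np.radians(13.4))])
for px in [(154,322),(156,322),(158,322)]:
    P=atd('wrist',px,d[px],i); print(px,P.round(4),'out',(np.array([.5538,.2394])-P[:2])@e)
d=np.load('pics/scene9.npy')
for n in ('nut_a','nut_b'):
    for s in spot_in('scene',n)[:2]:
        r,c=[int(round(x)) for x in s['pixel']]; P=atd('scene',(r,c),d[r,c]); print(n,s['score'],r,c,P.round(4))
# bin centre: lip front + 4+62+~3+35 along rail
```

```text
(154, 322) [0.4853 0.2239 0.018 ] out 0.07025504867777047
(156, 322) [0.4856 0.2239 0.0321] out 0.06996505408325666
(158, 322) [0.4864 0.224  0.0405] out 0.06908617321997104
nut_a 0.63 168 243 [0.5683 0.4216 0.0073]
nut_a 0.62 184 269 [0.5905 0.2713 0.0127]
nut_b 0.63 168 243 [0.5683 0.4216 0.0073]
nut_b 0.62 184 269 [0.5905 0.2713 0.0127]
```

```bash
python3 -c "
from rig import *
print(get_obs()['time'],get_obs()['ft_force']);print(hand_in())"
```

```text
15.7 [-0.35785133  0.45172815 -0.98299374]
the job is handed in; nothing more can be done
None
```

I pushed the yellow tray home, drew the red tray out to its stop with the closed fingertips, lifted clear and handed in at 15.7 s. `hand_in()` reports no verdict.

**Last checks**
- **Red tray:** the wrist depth puts it 69–70 mm out. It did not move when I pulled at about 13 N on the wrist sensor.
- **Yellow tray:** it stopped firmly at about 5.5 N, and its lip looked flush with the base front in the pictures. I did not measure its remaining gap.
- **Blue tray:** it looks shut and untouched.
- **Nuts:** the last scene picture shows both lying in the red bin.
- **Loose things:** the marker looks unmoved in the last scene picture. The tape measure was only partly in view, and I did not re-check the pipe or the magnet; the arm never went near those two.
- **Arm:** it is clear of everything, with the wrist force near zero.

**What went wrong or disagreed**
- **First push missed:** the closed fingertips end about 22 mm above the reported TCP, so the first pass at the yellow tray went over its lip without touching it. I found this from the depth image and went in lower.
- **Top camera:** it put the yellow lip about 15 mm too far out. The wrist and scene views agreed with each other, so I used those.
- **Nut detector:** its top hit for both nuts was a false one on the blue tray, and the second hit was in the red bin. I relied on the picture for the nuts, not on measured positions for each.

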